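Open the battery cover of the blue data logger

ROBOT

A 6-joint arm with a two-finger parallel gripper is mounted at the origin on a cart in front of the work surface, level with it; the furniture and walls round the work are solid. World frame = base frame: x ahead of the robot, y to its left, z up, the work surface at z = 0. Lengths are in m, angles in rad, forces in N, time in s.
With the tool pointing down it reaches from about 0.35 to 0.925 m from the base axis. Payload 6.4 kg.
Tool frame: the origin (TCP) lies between the finger pads; the fingertips stand manip.nose_length ahead of it and the grasp point (between the pads) is the TCP (manip.nose_length is the distance from the TCP to the fingertips, in m); z points along the fingers, y is the line along which they close (so a half turn about z gives the same grasp; the last joint's range is limited). The gripper opens to 85 mm and grips with 20 to 120 N. Pads are 22 mm wide; open, the fingers measure 114 mm over their backs; the gripper's body (76 mm by 85 mm) begins 54 mm behind the grasp point. The pads swing forward as they close: fully open they stand 13 mm farther back than shut.
Start: joints at [-1.364, 0.245, 1.558, -0, 1.339, -0.174], TCP at [0.242, -0.603, 0.25] pointing down, gripper open.
Joint ranges: [-3.13, 3.13], [-1.02, 2.26], [0.13, 2.54], [-0.95, 4.09], [0.21, 2.88], [-2.74, 2.74]. Speed limits (rad/s): [2.57, 2.57, 3.14, 3.14, 3.14, 3.14].

INTERFACE

Orientations are given as a 3x3 rotation matrix whose columns are the frame's x, y, z axes.
In Python, from plant import manip, claw, ik, status, cams, job, spotter gives the robot as it stands. Calls block until the motion is done:
- manip.move_to(position, orientation): joint-space move of the TCP to a pose.
- manip.move_linear(position, orientation=None, feed=0.15, contact_N=None): straight line of the TCP; orientation=None keeps the orientation; feed is the mean speed in m/s. With contact_N (N) it stops when the force on the tool has changed by that much, and returns True; else False.
- manip.goto_joints(angles): joint-space move.
- claw.gripper_to(opening, force=None): finger opening in m; force is the grip in N (None keeps the last); returns when the fingers have stopped.
- manip.pause(seconds).
- ik(position, orientation): joint angles nearest the present ones, or None.
- status.observe(): the state.
- cams.read_camera(name): name is "side" or "top" or "wrist"; returns a dict with "frame" (384x512x3 uint8, red, green, blue), "z_map" (384x512 float32, m along the optical axis (not along the pixel's ray), 0 where there is no reading), "K" (3x3 intrinsics, pixels), "k1" (the pictures are not rectified: a ray, as slopes to the right and down, at radius r is drawn at 1 + k1 r^2 times it, then the intrinsics apply), "rvec" (rotation vector, rad) and "tvec" (3), from world to camera coordinates, as OpenCV has them; the wrist camera has in their place "hand_eye" (4x4, takes a point from camera to tool coordinates, whose origin is the TCP and whose axes are the flange's). Camera axes: x right, y down, z forward; pixel columns grow to the right and rows downward; lengths in m; the calibration is good to about 2 mm. A picture is of the moment at which its call begins: read the wrist's pose just before it.
A pose or a line that the arm cannot do raises manip.MotionError and nothing moves.
- job.finish_job(): hands the job in; it is judged then, once.
Trained networks look in a picture, given as the dict that the camera call returned (one of the last four; its "shot" number tells which), for a name from the list of things; names that differ only in an ending like _2 or _b are one class to them, and where a whole thing is asked for, a point or a joint stands for the part that bears it (a point fixed in the world has none). Each returns a list of dicts, best first, with "p" (0 to 1); they miss things now and then, are a little off and sometimes report something else, mostly with a low value. They report only what shows in the picture. A call takes as long as a camera call.
- spotter.look_for(picture, label): "extent" ([left, top, right, bottom] in pixels, round what is visible of it).
- spotter.landmark_of(picture, label): "at" ([column, row] in pixels: a listed point, or the origin of a listed thing).
The state is a dict: "clock": time; "qpos": joint angles; "joint_velocities": joint speeds; "tau": joint torques, N m; "tcp_pos": TCP position; "eef_rot": TCP orientation; "contact_force": force on the tool from outside, world axes, zero at the start; "moment": the same for the moment, N m; "opening": finger opening in m; "grasp_force": force on a finger pad.
Only numpy, scipy, OpenCV 4.12 (cv2) and the standard library are available. Lean on these libraries where they do the work, as an engineer would, in place of code of your own. Each camera call takes 0.05 s, during which the arm holds its last target. There are 200 camera calls.

TASK

The cells of the data logger with the blue battery cover are due for a change. Squeeze the red release tab on the nose of the blue cover inward and, with it pressed, swing the cover up on its hinge until it stands wide open, nearly upright, and let go so that it stays open. Leave the cover of the yellow logger shut.

Things in the scene. Friction and masses are not known exactly. Their poses are not given: they have to be found in the camera images.
- blue_nose (a point): Middle of the blue finger nose that sticks out of the cover's free end; moves with the cover, 37 mm above the bench when shut. Axes when shut: x level, towards the hinge; y level, parallel to the hinge, to the red tab's side; z up. Nose 38 mm long: x -17 to +21 mm, where the cover plate (58 mm wide) begins; 14 mm high (z -7 to +7). Clear 25 mm below and beside it.
- blue_cover (a joint): Hinge of the blue cover, rad: 0 shut, grows as the nose swings up, 1.57 upright, stop 1.75. Its axis is parallel to blue_nose's y, 112 mm along its x, at the same height when shut. Friction (1 N at the nose) holds the cover where it is left. The grey housing, 110 x 90 x 40 mm, is fixed to the bench; its front face is 17 mm from blue_nose towards the hinge.
- blue_tab (a joint): Red tab, 30 x 14 mm, along the nose, m: 0 at rest, 0.008 fully in (towards blue_nose's -y). Outer face at y +16 mm, +8 mm when in; the nose's fixed face across from it is at y -16 mm: 32 mm across, 24 mm pressed. Spring 2 N at rest, 6 N fully in; it returns when let go. The catch holds the cover until the tab is in over 5 mm, and is clear once the cover is up 0.15 rad.
- yellow_cover (a joint): Hinge of the cover of a second logger, the same but with a yellow cover and its own red tab, rad: 0 shut. It stands beside the blue one, 0.24 m or more away, on either side. To be left shut. Tall instruments stand behind the loggers (beyond x = 0.68 m) and on the right (y below -0.35 m from x = 0.55 m on): draw the arm left from its start before turning the wrist.

How it is judged:
On the way, in this order (a step that is already met when the one before it is completed fails the run):
1. the red tab of the blue cover is pressed in while the cover is still shut (value of joint blue_tab above 0.005 m and value of joint blue_cover below 0.1 rad), for 0.05 s.
2. the blue cover is swung up, more than 1.1 rad open (value of joint blue_cover above 1.1 rad), for 0.1 s.
At the end, for the whole second after the job is handed in: The blue cover stands open by more than 1.1 rad (63 degrees; upright is 1.57) and at rest, its tab let go (within 2 mm of its rest place); the yellow cover is shut (less than 0.05 rad) (value of joint blue_cover above 1.1 rad and velocity of joint blue_cover below 0.05 rad/s and value of joint blue_tab below 0.002 m and value of joint yellow_cover below 0.05 rad); the robot touches nothing.
It fails at once if the yellow cover is opened (value of joint yellow_cover above 0.1 rad).
It also fails if it takes over 35 s, if anything falls off the work surface, if the arm or the gripper's body presses on something with over 40 N, if the wrist force passes 120 N, or if a joint passes its speed limit or range.

## Working session

There is one attempt and no reset: what is moved stays moved. The work goes in short steps, each a Python script; the robot and the scene stay as the last script left them, time stands still between calls to the robot, and variables do not carry over. Pictures are saved under pics/ and viewed, at most 10 in all, crops included, and the job is handed in when it is done.

```bash
mkdir -p pics; ls
cat > h.py <<'E'
import numpy as np, cv2
from plant import manip, claw, ik, status, cams, job, spotter
def pts(c, px):
    """pixels (N,2) -> camera-frame points and world points using z_map"""
    px=np.asarray(px,float).reshape(-1,2); K=c["K"]
    d=(px-[K[0,2],K[1,2]])/[K[0,0],K[1,1]]
    s=d.copy()
    for _ in range(20): s=d/(1+c["k1"]*(s**2).sum(1,keepdims=True))
    z=c["z_map"][px[:,1].round().astype(int),px[:,0].round().astype(int)]
    P=np.c_[s,np.ones(len(s))]*z[:,None]
    R=cv2.Rodrigues(np.array(c["rvec"],float))[0]
    return (P-np.asarray(c["tvec"]).ravel())@R
E
python3 - <<'E'
from h import *
for n in ("top","side"):
    c=cams.read_camera(n); cv2.imwrite(f"pics/{n}.png",c["frame"][:,:,::-1])
    for l in ("blue_nose","blue_tab","blue_cover","yellow_cover"):
        for k in spotter.landmark_of(c,l)[:2]: print(n,l,k,pts(c,k["at"]).round(4))
        for k in spotter.look_for(c,l)[:2]: print(n,l,k)
print(manip.nose_length,status.observe()["clock"])
E
```

```text
pics
plant.py
top blue_nose {'extent': [315.0, 163.1, 341.2, 223.5], 'p': 0.56}
top blue_nose {'extent': [151.6, 181.5, 194.8, 238.4], 'p': 0.47}Traceback (most recent call last):
  File "<stdin>", line 5, in <module>
ValueError: it knows: blue_nose
```

Run:
```python
from h import *
for n in ("top","side"):
    c=cams.read_camera(n); cv2.imwrite(f"pics/{n}.png",c["frame"][:,:,::-1]); np.savez(f"{n}.npz",**c)
    l="blue_nose"
    for k in spotter.landmark_of(c,l)[:2]: print(n,l,k,pts(c,k["at"]).round(4))
    for l in ("blue_nose","blue_cover","yellow_cover"):
        for k in spotter.look_for(c,l)[:2]: print(n,l,k)
print(manip.nose_length,status.observe()["clock"])
```

```text
top blue_nose {'at': [322.8, 216.6], 'p': 0.94} [[ 0.4914 -0.1826  0.0428]]
top blue_nose {'extent': [311.3, 163.6, 342.5, 225.4], 'p': 0.94}
top blue_cover {'extent': [310.7, 161.3, 341.6, 221.5], 'p': 0.59}
top yellow_cover {'extent': [157.3, 182.7, 196.2, 240.1], 'p': 0.97}
side blue_nose {'at': [292.5, 184.7], 'p': 0.63} [[ 0.4866 -0.1609  0.0398]]
side blue_nose {'extent': [249.7, 167.9, 299.3, 188.2], 'p': 0.84}
side blue_cover {'extent': [247.9, 164.3, 296.9, 187.1], 'p': 0.89}
side yellow_cover {'extent': [210.4, 242.4, 268.9, 288.9], 'p': 0.79}
0.019 0.65
```

View pics/top.png

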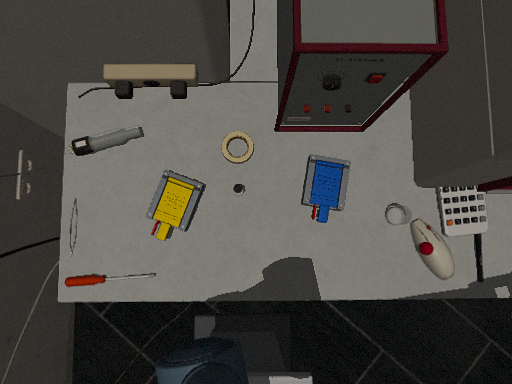

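View pics/side.png

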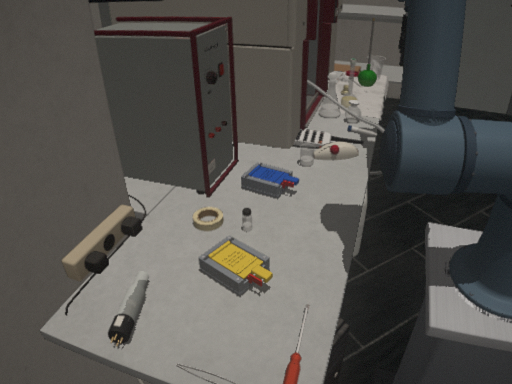

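Top view: the blue logger is at about (325,185) with its nose at (322,216), red tab on the left side at (315,212). The yellow logger is well to the left at (175,205). The instrument stands behind the blue one. Next I'll fit the axes from the blue pixels and check reachability.

```bash
cat >> h.py <<'E'
def cloud(c,lo,hi,roi=None):
    hsv=cv2.cvtColor(c["frame"],cv2.COLOR_RGB2HSV); m=cv2.inRange(hsv,lo,hi)
    if roi is not None:
        k=np.zeros_like(m); k[roi[1]:roi[3],roi[0]:roi[2]]=1; m=m*k
    v,u=np.nonzero((m>0)&(c["z_map"]>0)); return np.c_[u,v],pts(c,np.c_[u,v])
def pose(N,X,a,off=(0,0,0)):
    """TCP pose: frame N,X; a = tool pitch below horizontal"""
    Z=np.array([0,0,1.]); Y=np.cross(Z,X)
    z=np.cos(a)*X-np.sin(a)*Z
    return N+off[0]*X+off[1]*Y+off[2]*Z, z, Y
def mat(z,y): return np.c_[np.cross(y,z),y,z]
E
python3 - <<'E'
from h import *
for n,roi in (("top",(300,145,355,230)),("side",(235,155,305,200))):
    c=dict(np.load(n+".npz"))
    px,P=cloud(c,(105,120,50),(130,255,255),roi)
    r=cv2.minAreaRect((P[:,:2]*1000).astype(np.float32)); print(n,len(P),np.median(P[:,2]),r)
    px,R=cloud(c,(0,120,60),(8,255,255),roi); print("red",len(R),R.mean(0).round(4) if len(R) else 0)
    # plate axis by PCA of plate (points away from nose)
    print(P.min(0).round(3),P.max(0).round(3))
    Q=P[P[:,0]>0.515]; w,V=np.linalg.eigh(np.cov(Q[:,:2].T)); print("plate",Q.mean(0).round(4),V[:,1],w)
    q=P[P[:,0]<0.497]; print("nose px",len(q),q.mean(0).round(4))
E
```

```text
top 1312 0.039777406807910615 ((546.807861328125, -189.30419921875), (58.14547348022461, 133.47271728515625), 80.18627166748047)
red 28 [ 0.5037 -0.1641  0.0426]
[ 0.48  -0.229  0.01 ] [ 0.616 -0.156  0.047]
plate [ 0.564  -0.1919  0.0394] [-0.9791993  0.2029008] [0.0002783  0.00076806]
nose px 77 [ 0.489  -0.1818  0.0439]
side 449 0.04014994579680692 ((544.7630004882812, -192.941650390625), (64.6635971069336, 135.14810180664062), 82.10100555419922)
red 43 [ 0.5023 -0.1631  0.0392]
[ 0.478 -0.231  0.029] [ 0.611 -0.157  0.046]
plate [ 0.563  -0.1931  0.04  ] [-0.9746332   0.22380824] [0.00027081 0.00075792]
nose px 33 [ 0.4869 -0.1796  0.044 ]
```

Run:
```python
from h import *
s=status.observe(); print(s["eef_rot"].round(3))
c=cams.read_camera("wrist"); print(np.array(c["hand_eye"]).round(3), np.array(c["K"]).round(1),c["k1"])
N=np.array([.496,-.18,.037]); t=np.radians(-11); X=np.array([np.cos(t),np.sin(t),0])
from plant import ik
for sg in (1,-1):
  for a0 in (20,30,40,50,60):
    out=[]
    for th in np.radians([0,10,30,50,70,80]):
        H=N+.112*X; rel=-.115*X-.004*0
        p=H+(-.116*np.cos(th))*X+np.array([0,0,.116*np.sin(th)])
        a=np.radians(a0)+th
        _,z,Y=pose(N,X,a); q=ik(p,mat(z,sg*Y)); out.append(None if q is None else np.round(q,2).tolist())
    print(sg,a0,out)
```

```text
[[ 0.928  0.372  0.   ]
 [ 0.372 -0.928 -0.   ]
 [ 0.     0.    -1.   ]]
[[ 0.001 -0.949 -0.314  0.08 ]
 [ 1.     0.001 -0.001 -0.001]
 [ 0.002 -0.314  0.949 -0.123]
 [ 0.     0.     0.     1.   ]] [[303.1   0.  257.8]
 [  0.  303.1 185.4]
 [  0.    0.    1. ]] -0.026679849039280293
1 20 [[-0.84, 0.33, 2.43, 2.36, 0.93, 1.85], [-0.8, 0.13, 2.44, 2.16, 0.64, 2.11], None, [-0.6, 0.04, 2.07, 0.2, 0.73, -2.11], [-0.52, 0.24, 1.76, -0.0, 1.14, -1.9], [-0.49, 0.37, 1.6, -0.05, 1.34, -1.85]]
1 30 [[-0.8, 0.21, 2.43, 2.22, 0.67, 2.03], [-0.76, 0.06, 2.4, 1.81, 0.44, 2.49], [-0.66, -0.02, 2.23, 0.49, 0.5, -2.41], [-0.57, 0.11, 1.97, 0.08, 0.9, -1.99], [-0.5, 0.33, 1.66, -0.05, 1.32, -1.86], [-0.47, 0.46, 1.5, -0.09, 1.52, -1.83]]
1 40 [[-0.76, 0.12, 2.4, 1.93, 0.46, 2.36], None, [-0.62, 0.04, 2.14, 0.23, 0.66, -2.16], [-0.54, 0.2, 1.86, -0.0, 1.08, -1.92], [-0.48, 0.43, 1.55, -0.1, 1.5, -1.83], [-0.46, 0.56, 1.39, -0.13, 1.7, -1.82]]
1 50 [None, [-0.67, 0.04, 2.27, 0.59, 0.42, -2.55], [-0.58, 0.11, 2.04, 0.09, 0.84, -2.02], [-0.52, 0.29, 1.76, -0.06, 1.26, -1.87], [-0.46, 0.53, 1.45, -0.14, 1
[... 804 characters left out ...]
, 1.93, 0.46, -0.78], [-0.71, 0.03, 2.34, 1.19, 0.35, -0.01], [-0.62, 0.04, 2.14, 0.23, 0.66, 0.98], [-0.54, 0.2, 1.86, -0.0, 1.08, 1.22], [-0.48, 0.43, 1.55, -0.1, 1.5, 1.31], [-0.46, 0.56, 1.39, -0.13, 1.7, 1.32]]
-1 50 [[-0.72, 0.09, 2.34, 1.33, 0.34, -0.17], [-0.67, 0.04, 2.27, 0.59, 0.42, 0.59], [-0.58, 0.11, 2.04, 0.09, 0.84, 1.12], [-0.52, 0.29, 1.76, -0.06, 1.26, 1.27], [-0.46, 0.53, 1.45, -0.14, 1.67, 1.32], [-0.45, 0.66, 1.29, -0.17, 1.87, 1.32]]
-1 60 [[-0.67, 0.09, 2.27, 0.67, 0.38, 0.51], [-0.63, 0.09, 2.18, 0.27, 0.58, 0.93], [-0.56, 0.19, 1.94, -0.0, 1.02, 1.21], [-0.5, 0.38, 1.66, -0.1, 1.44, 1.3], [-0.45, 0.63, 1.36, -0.17, 1.84, 1.32], [-0.44, 0.76, 1.2, -0.21, 2.03, 1.32]]
```

```bash
cat >> h.py <<'E'
def wshot(name):
    s=status.observe(); c=cams.read_camera("wrist")
    T=np.eye(4); T[:3,:3]=s["eef_rot"]; T[:3,3]=s["tcp_pos"]
    M=np.linalg.inv(T@np.array(c["hand_eye"]))
    c["rvec"]=cv2.Rodrigues(M[:3,:3])[0]; c["tvec"]=M[:3,3]
    cv2.imwrite(f"pics/{name}.png",c["frame"][:,:,::-1]); np.savez(name+".npz",**c); return c
E
python3 - <<'E'
from h import *
N=np.array([.496,-.18,.037]); t=np.radians(-11); X=np.array([np.cos(t),np.sin(t),0])
manip.move_linear([.36,-.25,.3],feed=.25)
for b in (.13,.15,.17,.11):
    _,z,Y=pose(N,X,np.radians(60)); p=N-b*z; q=ik(p,mat(z,-Y)); print(b,q)
    if q is not None: break
manip.move_to(p,mat(z,-Y)); 
c=wshot("w1")
for k in spotter.landmark_of(c,"blue_nose")[:2]: print(k,pts(c,k["at"]).round(4))
s=status.observe(); print(s["clock"],s["tcp_pos"],s["contact_force"])
E
```

```text
0.13 [-0.7587767  -0.36620021  2.39773834  0.42819239  0.7030487   0.73197362]
3.225 [ 0.4335277  -0.16960578  0.15209464] [0.20303035 0.12606355 0.21281028]
```

View pics/w1.png

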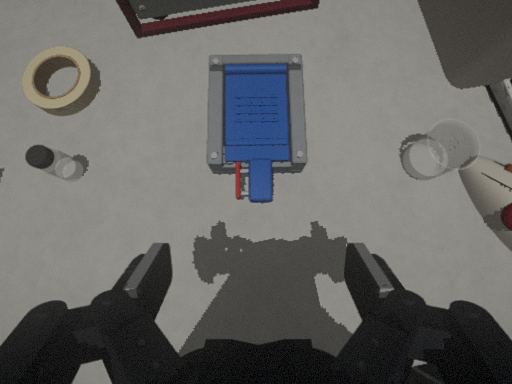

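The wrist view shows the shut cover. The blue nose is at columns 249–272, rows 158–202, and the red tab at columns 236–242. The plate edges are clean, so I'll fit from these.

Run:
```python
from h import *
c=dict(np.load("w1.npz"))
px,P=cloud(c,(105,120,40),(130,255,255),(215,55,300,210))
plate=P[(px[:,1]>75)&(px[:,1]<150)]; 
r=cv2.minAreaRect((plate[:,:2]*1000).astype(np.float32)); print("plate",r,np.median(plate[:,2]))
# plate edges per row
L=[];R=[]
for v in range(85,150):
    u=px[px[:,1]==v,0]; L.append((u.min(),v)); R.append((u.max(),v))
for e in (L,R):
    e=pts(c,np.array(e)); 
    f=cv2.fitLine((e[:,:2]*1000).astype(np.float32),cv2.DIST_HUBER,0,.01,.01).ravel(); print("edge ang",np.degrees(np.arctan(f[1]/f[0])),f[2:])
rx,Q=cloud(c,(0,120,40),(8,255,255),(225,155,255,205))
print("red px",rx.min(0),rx.max(0))
for a in (-10,-10.5,-11,-11.5,-12):
    t=np.radians(a); X=np.array([np.cos(t),np.sin(t),0]); Y=np.array([-X[1],X[0],0])
    top=P[(P[:,2]>.04)&(px[:,1]>163)]; pl=P[(px[:,1]<155)&(P[:,2]>.033)]; q=Q[Q[:,2]>.034]
    f=lambda A,d:np.percentile(A@d,[1,50,99]).round(4)
    print(a,"noseX",f(top,X),"noseY",f(top,Y),"redX",f(q,X),"redY",f(q,Y),"plX",f(pl,X),"plY",f(pl,Y),f(top,np.array([0,0,1.])))
```

```text
plate ((564.3214111328125, -192.90847778320312), (59.70774841308594, 80.2559585571289), 79.91368865966797) 0.03797076333024011
edge ang -9.563064 [ 558.72314 -162.00162]
edge ang -9.720724 [ 552.5803  -218.76718]
red px [235 162] [240 198]
-10 noseX [0.5032 0.5187 0.5346] noseY [-0.1032 -0.0935 -0.084 ] redX [0.5059 0.5174 0.5384] redY [-0.0755 -0.0738 -0.0722] plX [0.5457 0.5879 0.633 ] plY [-0.1191 -0.0908 -0.0625] [0.0408 0.0427 0.0444]
-10.5 noseX [0.504  0.5194 0.5354] noseY [-0.0986 -0.0889 -0.0795] redX [0.5065 0.518  0.539 ] redY [-0.0709 -0.0693 -0.0676] plX [0.5464 0.5886 0.6338] plY [-0.1139 -0.0858 -0.0575] [0.0408 0.0427 0.0444]
-11 noseX [0.5047 0.5202 0.5362] noseY [-0.094  -0.0844 -0.0749] redX [0.5071 0.5186 0.5396] redY [-0.0665 -0.0648 -0.0629] plX [0.5471 0.5894 0.6345] plY [-0.1087 -0.0808 -0.0523] [0.0408 0.0427 0.0444]
-11.5 noseX [0.5055 0.5209 0.5369] noseY [-0.0894 -0.0799 -0.0703] redX [0.5077 0.5191 0.5401] redY [-0.062  -0.0603 -0.0581] plX [0.5478 0.5901 0.6352] plY [-0.1037 -0.0754 -0.047 ] [0.0408 0.0427 0.0444]
-12 noseX [0.5061 0.5215 0.5376] noseY [-0.0849 -0.0753 -0.0657] redX [0.5082 0.5197 0.5406] redY [-0.0576 -0.0558 -0.0534] plX [0.5485 0.5907 0.636 ] plY [-0.0987 -0.0703 -0.0417] [0.0408 0.0427 0.0444]
```

```bash
cat >> h.py <<'E'
t=np.radians(-9.8); X=np.array([np.cos(t),np.sin(t),0]); Z=np.array([0,0,1.]); Y=np.cross(Z,X)
N=np.array([.4963,-.1769,.037]); Hg=N+.112*X
def arc(thd):
    """TCP pose holding the nose 6 mm out from its middle, cover at thd degrees"""
    th=np.radians(thd); a=np.radians(60+32*thd/78)
    z=np.cos(a)*X-np.sin(a)*Z
    return Hg-.004*Y+.118*(-np.cos(th)*X+np.sin(th)*Z), mat(z,-Y)
E
python3 - <<'E'
from h import *
print([ik(*arc(d)) is not None for d in range(0,79,6)])
p,R=arc(0)
claw.gripper_to(.052)
manip.move_linear(p-.08*R[:,2],R)
hit=manip.move_linear(p,feed=.06,contact_N=5)
s=status.observe(); print(hit,p,s["tcp_pos"],s["contact_force"],s["opening"],s["clock"])
c=wshot("w2")
E
```

```text
[True, True, True, True, True, True, True, True, True, True, True, True, True, True]
False [ 0.48970671 -0.17982037  0.037     ] [ 0.48979518 -0.17995549  0.03733415] [ 0.25267856 -0.46604175  1.21096142] 0.05220320789253308 5.6083
```

View pics/w2.png

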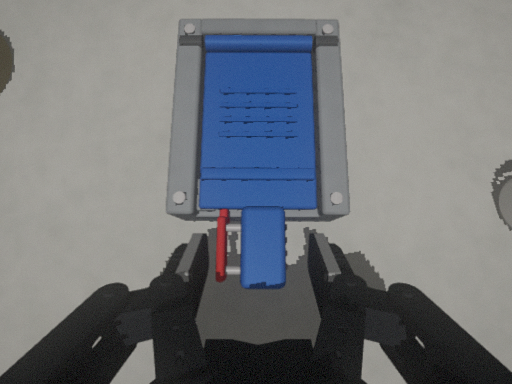

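The fingers straddle the nose: tab outer face at column 217, nose's right face at 286, finger gap centred near 259. That centre is right for the pressed width, so I'll squeeze.

Run:
```python
from h import *
claw.gripper_to(.015,force=30); manip.pause(.2)
s=status.observe(); print(s["opening"],s["grasp_force"],s["contact_force"],s["clock"])
if s["opening"]<.0265 and s["opening"]>.02:
    for d in range(6,79,6):
        manip.move_linear(*arc(d),feed=.06)
        s=status.observe(); print(d,s["opening"].round(4),s["contact_force"].round(1),round(s["clock"],1))
        if np.linalg.norm(s["contact_force"])>40: break
c=cams.read_camera("side"); cv2.imwrite("pics/s2.png",cv2.resize(c["frame"][90:300,150:430,::-1],None,fx=2,fy=2))
```

```text
0.021313537982029583 28.88388454914093 [-13.20604456  -5.42018945   6.16078225] 6.2583Traceback (most recent call last):
  File "<stdin>", line 7, in <module>
AttributeError: 'float' object has no attribute 'round'
```

Run:
```python
from h import *
for d in range(12,79,6):
    manip.move_linear(*arc(d),feed=.06)
    s=status.observe(); print(d,round(s["opening"],4),np.round(s["contact_force"],1),round(s["clock"],1))
    if np.linalg.norm(s["contact_force"])>40: break
c=cams.read_camera("side"); cv2.imwrite("pics/s2.png",cv2.resize(c["frame"][90:300,150:430,::-1],None,fx=2,fy=2))
```

```text
12 0.0204 [-7.2 -8.7  0.6] 7.0
18 0.0209 [-7.5 -8.6  1.2] 7.3
24 0.0209 [-6.2 -7.6  2.5] 7.7
30 0.0209 [-6.8 -7.3  3. ] 8.1
36 0.0205 [-5.5 -8.2  2. ] 8.4
42 0.0204 [-5.5 -6.7  3.3] 8.8
48 0.0204 [-4.9 -6.9  2.2] 9.1
54 0.0207 [-5.1 -8.2  2.3] 9.5
60 0.0203 [-3.4 -7.5  2.3] 9.8
66 0.0205 [-3.2 -6.9  3.2] 10.2
72 0.0205 [-2.9 -6.9  3.5] 10.6
78 0.0208 [-3.2 -8.1  2.9] 10.9
```

View pics/s2.png

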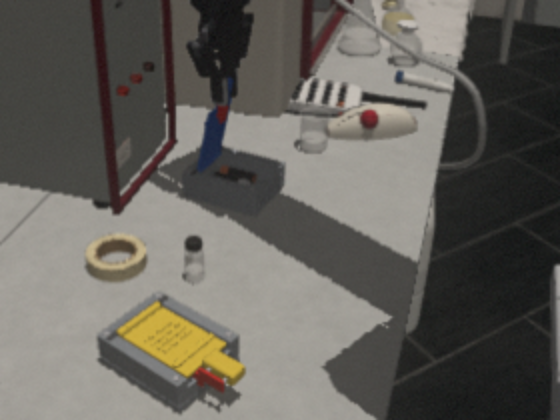

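The blue cover stands near upright, at about (215,130) in the crop, held at its nose. The yellow cover is shut. Now I'll release and withdraw along the tool axis.

Run:
```python
from h import *
claw.gripper_to(.06); manip.pause(.2)
p,R=arc(78)
manip.move_linear(p-.10*R[:,2],feed=.08)
manip.move_linear(p-.10*R[:,2]-.12*X,feed=.15); manip.pause(.3)
s=status.observe(); print(s["opening"],s["contact_force"],s["clock"])
c=cams.read_camera("side"); cv2.imwrite("pics/s3.png",cv2.resize(c["frame"][90:300,150:430,::-1],None,fx=2,fy=2))
px,P=cloud(c,(105,120,40),(130,255,255),(220,90,310,200)); P=P[P[:,2]>.05]
h=(P-Hg)@X; print(len(P),"cover angle",np.degrees(np.arctan2(np.median(P[:,2]-.037),-np.median(h))))
```

```text
0.06014372485243521 [0.10364265 0.13125231 0.23080329] 14.275
205 cover angle 74.89464778860061
```

View pics/s3.png

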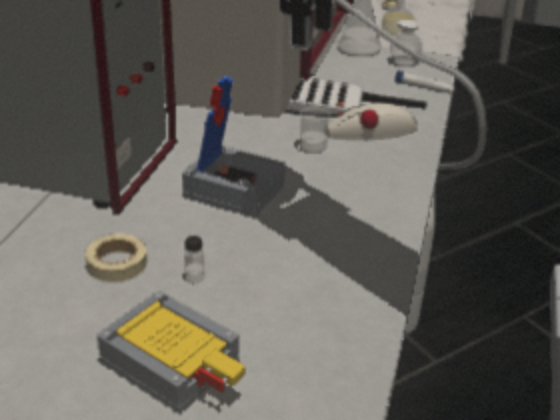

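The cover stands open at about 75° with its tab out at (217,100). The gripper is clear and the yellow cover is shut.

```bash
python3 -c "
from plant import job; print(job.finish_job())"
```

```text
the job is handed in; nothing more can be done
None
```

The job is handed in (no verdict was returned): the blue cover was released and stands open at about 75° (1.3 rad) with its tab out, the yellow cover is shut, the arm is clear, and the robot clock read about 14 s.

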